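# Open the sample chamber of the blue-lidded photometer

## Task

Open the sample chamber of the photometer with the blue lid: press down its red release tab so that the lid springs up, then push the lid back until it is fully open and leave it so. Pick nothing up, leave the photometer with the orange lid shut and its tab unpressed, and do not shift any of the other things on the bench.

Things in the scene. Friction and masses are not known exactly. Their poses are not given: they have to be found in the camera images.
- photometer_blue: fixed white bench photometer with a blue lid. The one to open. Origin on the bench; x points from its front (tab) to its back (display), y left, z up. Housing: x -95 to 100 mm, 150 mm wide, top at 80 mm (display 89). Grey ledge under the tab: x -167 to -95 mm, 38 mm high. Under the lid a recess 95 mm (x) by 80 mm (y), floor at 48 mm, with a cuvette, top at 73 mm
- blue_lid (a joint): blue lid angle, rad: 0 shut and latched, 1.85 at its stop, leaning back past upright. Latched, it cannot be lifted. Released, a damped spring raises it in about a second to roughly 1.1 rad, where hinge friction stops it; from there it takes a push of about 1 N at its edge and stays where it is left
- blue_hinge (a point): hinge of the blue lid, its axis along the photometer's y, at (20, 0, 80) mm in the photometer's frame. The lid reaches 110 mm from it towards the tab, is 100 mm wide and 8 mm thick; a steel catch 22 mm wide sticks out 14 mm more at the middle of its front edge
- blue_lid_edge (a point): middle of the front edge of the blue lid, at its underside, 110 mm from the hinge; moves with the lid
- blue_tab (a joint): tilt of the red tab of the blue-lidded photometer, rad: 0 at rest, grows as its pad is pressed down, 0.25 at its stop (pad 11 mm lower). The lid is let go at about 0.13 rad (pad about 6 mm down). The tab springs back; holding it down takes 2 to 4.5 N
- blue_tab_pad (a point): pressing point on top of the red tab of the blue-lidded photometer, at rest at (-148, 0, 61) mm in its frame; moves with the tab. The flat pad is 30 mm wide and free for 19 mm to the front and 28 mm towards the lid; 36 mm towards the lid a small red hook stands 29 mm above the pad, over the lid's catch
- photometer_orange: fixed white bench photometer with an orange lid. It stays shut. Origin on the bench; x points from its front (tab) to its back (display), y left, z up. Housing: x -95 to 100 mm, 150 mm wide, top at 80 mm (display 89). Grey ledge under the tab: x -167 to -95 mm, 38 mm high. Under the lid a recess 95 mm (x) by 80 mm (y), floor at 48 mm, with a cuvette, top at 73 mm
- orange_lid (a joint): orange lid angle, rad: 0 shut and latched, 1.85 at its stop, leaning back past upright. Latched, it cannot be lifted. Released, a damped spring raises it in about a second to roughly 1.1 rad, where hinge friction stops it; from there it takes a push of about 1 N at its edge and stays where it is left
- orange_hinge (a point): hinge of the orange lid, its axis along the photometer's y, at (20, 0, 80) mm in the photometer's frame. The lid reaches 110 mm from it towards the tab, is 100 mm wide and 8 mm thick; a steel catch 22 mm wide sticks out 14 mm more at the middle of its front edge
- orange_lid_edge (a point): middle of the front edge of the orange lid, at its underside, 110 mm from the hinge; moves with the lid
- orange_tab (a joint): tilt of the red tab of the orange-lidded photometer, rad: 0 at rest, grows as its pad is pressed down, 0.25 at its stop (pad 11 mm lower). The lid is let go at about 0.13 rad (pad about 6 mm down). The tab springs back; holding it down takes 2 to 4.5 N
- orange_tab_pad (a point): pressing point on top of the red tab of the orange-lidded photometer, at rest at (-148, 0, 61) mm in its frame; moves with the tab. The flat pad is 30 mm wide and free for 19 mm to the front and 28 mm towards the lid; 36 mm towards the lid a small red hook stands 29 mm above the pad, over the lid's catch
- media_bottle: loose glass bottle with a blue cap, 70 mm diameter, 150 mm high; origin at the centre of its underside; must stay where it is
- amber_bottle: loose small amber bottle with a black cap, 44 mm diameter, 90 mm high; origin at the centre of its underside; must stay where it is
- tip_box: loose pipette-tip box, blue with a clear top, 122 x 82 x 67 mm; origin at the centre of its underside; must stay where it is
- microplate: loose white well plate, 127 (its x) x 85 x 14 mm; origin at the centre of its underside; must stay where it is
- tube_rack: loose red rack with capped tubes, 50 (its x) x 160 x 51 mm; origin at the centre of its underside; must stay where it is
- marker: loose black and green marker pen, 130 (its x) x 14 x 12 mm; origin at the centre of its underside; must stay where it is

How it is judged (in metres and radians):
On the way, in this order (a step that is already met when the one before it is completed fails the run):
1. the red tab of the blue-lidded photometer is pressed down while its lid is still shut (value of joint blue_tab above 0.06 rad and value of joint blue_lid below 0.1 rad).
2. the blue lid has sprung up (value of joint blue_lid above 0.8 rad), for 0.1 s.
At the end, for the whole second after the job is handed in: the blue lid rests open past 1.72 rad (its stop is at 1.85), the red tabs are back up (below 0.05 rad) and the orange lid is shut (below 0.05 rad) (value of joint blue_lid above 1.72 rad and velocity of joint blue_lid between -0.05 and 0.05 rad/s and value of joint each of blue_tab, orange_lid, orange_tab below 0.05 rad); the robot touches nothing.
It fails at once if the orange-lidded photometer is operated: its tab tilts past 0.08 rad or its lid rises past 0.08 rad (value of joint any of orange_tab, orange_lid above 0.08 rad).
It fails at once if another thing on the bench is shifted or lifted by more than 20 mm, or tipped over (distance of any of media_bottle, amber_bottle, tip_box, microplate, tube_rack, marker from where it was at the start of the episode above 0.02 m or angle between any of media_bottle, amber_bottle, tip_box, microplate, tube_rack, marker's own z axis and vertical above 0.3 rad).
It also fails if it takes over 48 s, if anything falls off the work surface, if the arm or the gripper's body presses on something with over 40 N, if the wrist force passes 120 N, or if a joint passes its speed limit or range.

## Robot

A 6-joint arm with a two-finger parallel gripper is mounted at the origin on the work surface. World frame = base frame: x ahead of the robot, y to its left, z up, the work surface at z = 0. Lengths are in m, angles in degrees, forces in N, time in s.
With the tool pointing down it reaches from about 0.4 to 0.825 m from the base axis. Payload 7 kg.
Tool frame: the origin (TCP) lies on the centre line of the jaws, within the pads' length; the fingertips stand 17 mm ahead of it and the grasp point (between the pads) lies 2 mm behind it; z points along the fingers, y is the direction in which the jaws open and shut (so a half turn about z gives the same grasp; the last joint's range is limited). The gripper opens to 88 mm and grips with 3 to 60 N. Pads are 19 mm wide; open, the fingers measure 130 mm over their backs; the gripper's body (78 mm by 193 mm) begins 47 mm behind the grasp point.
Start: joints at [-55.915, 20.546, 0.682, 0, -70.136, -16.507], TCP at [0.204, -0.643, 0.222] pointing down, gripper open.
Joint ranges: [-176.03, 176.03], [-82.01, 121.73], [-58.28, 71.71], [-173.87, 95.51], [-174.79, -0.11], [-173.66, 173.66]. Speed limits (degrees/s): [136.94, 136.94, 172.46, 180, 180, 180].

## Interface

Orientations are given as [roll, pitch, yaw] about the fixed x, y, z axes, in that order (R = Rz(yaw) Ry(pitch) Rx(roll)).
In Python, from plant import telemetry, vision, close_job, recognise, silhouettes, place_of gives the robot as it stands.
- The arm moves only by the shell command python3 -m handwheel 'ROWS'. ROWS is JSON, a list that holds one entry, the list of rows, each a list of 5 numbers: the shift along the tool's x, y, z in m, then the turn about the tool's z in rad, then the closure, from 0 (fully open) to 1 (shut). In form: [[[tx, ty, tz, yaw, gripper], ...]]. A call has 1 to 20 rows; each row shifts and turns the commanded pose from where the row before left it, along the tool's axes as they then stand; what a row does not reach is not made up. A row lasts 1/12 s, in which the tool goes at most 41.7 mm and 7.16 degrees, less where a joint would pass 70% of its speed; a pose out of reach is approached as far as the arm can. A call with a gripper value outside its range is refused whole. The fingers move at their own pace and stop on an object; the grip force is fixed at half the most. Time passes only in rows, so rows that do not move let the fingers close. It gives the time, the measured TCP pose, the force and the opening at its end, in the units of the state.
- telemetry.get_obs(): the state, without advancing time (a new reading comes with each control period).
- vision.snapshot(name): name is "scene" or "top"; returns a dict with "color" (400x640x3 uint8, red, green, blue), "mtx" (3x3 intrinsics, pixels), "cam_to_world" (4x4, takes a point from camera to world coordinates). Camera axes: x right, y down, z forward; pixel columns grow to the right and rows downward; lengths in m; the calibration is good to about 2 mm. A picture is of the moment at which its call begins. There is no depth.
- close_job(): hands the job in, once; it reports no verdict.
Trained networks look in a picture, given as the dict that the camera call returned (one of the last four; its "shot" number tells which), for a name from the list of things; names that differ only in an ending like _2 or _b are one class to them, and where a whole thing is asked for, a point or a joint stands for the part that bears it (a point fixed in the world has none). Each returns a list of dicts, best first, with "conf" (0 to 1); they miss things now and then, are a little off and sometimes report something else, mostly with a low value. They report only what shows in the picture. A call takes as long as a camera call.
- recognise(name, picture): "xy" ([column, row] in pixels, amid what is visible of it).
- silhouettes(name, picture): "region" (400x640 bool, what is visible of it) and "xy" ([column, row] in pixels, amid what is visible of it).
- place_of(name, picture): "xy" ([column, row] in pixels: a listed point, or the origin of a listed thing).
The state is a dict: "clock": time; "joint_pos": joint angles; "qvel": joint speeds; "tau": joint torques, N m; "tool_pos": TCP position; "orientation": TCP orientation; "force": force on the tool from outside, world axes, zero at the start; "moment": the same for the moment, N m; "opening": finger opening in m.
Only numpy, scipy, OpenCV 4.12 (cv2) and the standard library are available. Lean on these libraries where they do the work, as an engineer would, in place of code of your own. Each camera call takes 0.05 s, during which the arm holds its last target.

## Working session

There is one attempt and no reset: what is moved stays moved. The work goes in short steps, Python scripts to look and compute and a shell command to move; the robot and the scene stay as the last step left them, time stands still between calls to the robot, and variables do not carry over. Pictures are saved under pics/ and viewed, and the job is handed in when it is done.

```bash
mkdir -p pics
cat > h.py <<'E'
import numpy as np, cv2
from plant import telemetry, vision, close_job, recognise, silhouettes, place_of
def save(s,n): cv2.imwrite('pics/'+n+'.png', s['color'][:,:,::-1])
def ray(s,xy):
    T=np.array(s['cam_to_world']); d=np.linalg.inv(np.array(s['mtx']))@[xy[0],xy[1],1]
    return T[:3,3], T[:3,:3]@d/np.linalg.norm(d)
def atz(s,xy,z):
    o,d=ray(s,xy); return o+d*(z-o[2])/d[2]
def tri(a,b):
    (o1,d1),(o2,d2)=a,b
    A=np.stack([d1,-d2],1); t=np.linalg.lstsq(A,o2-o1,rcond=None)[0]
    p,q=o1+t[0]*d1,o2+t[1]*d2
    return (p+q)/2, np.linalg.norm(p-q)
E
python3 - <<'E'
from h import *
o=telemetry.get_obs(); print(o)
S={n:vision.snapshot(n) for n in('scene','top')}
for n in S: save(S[n],n+'0')
for t in ['blue_tab_pad','blue_hinge','blue_lid_edge','photometer_blue','orange_tab_pad','orange_hinge','photometer_orange']:
    R={n:place_of(t,S[n]) for n in S}
    for n in S: print(t,n,[(np.round(r['xy'],1),round(r['conf'],2)) for r in R[n][:3]])
    if R['scene'] and R['top']:
        p,e=tri(ray(S['scene'],R['scene'][0]['xy']),ray(S['top'],R['top'][0]['xy'])); print(' ',np.round(p,4),round(e,4))
E
```

```text
{'clock': 0.0, 'joint_pos': array([-5.59135860e+01,  2.05911503e+01,  6.35638555e-01, -1.96338061e-02,
       -7.01364487e+01, -1.65076345e+01]), 'qvel': array([-0.00273344,  0.09060053,  0.06901517, -0.06698622, -0.06854409,
        0.0524935 ]), 'tau': array([ 2.39204292e-04, -5.82720137e+01,  2.93059820e+01,  6.99726328e+00,
        6.93379756e-03, -2.45358196e-04]), 'tool_pos': array([ 0.20369783, -0.64302355,  0.22094161]), 'orientation': array([ 1.79906585e+02, -8.43593630e-03, -1.62427900e+02]), 'force': array([0.11892841, 0.05918793, 1.37009091]), 'moment': array([-0.06329066,  0.03513286,  0.00073653]), 'opening': 0.0876243765578459}
blue_tab_pad scene [(array([252.1, 226.9]), 0.49), (array([389.3, 208.1]), 0.48), (array([220.7, 288.5]), 0.41)]
blue_tab_pad top [(array([396.1, 232.4]), 0.64), (array([186.1, 149.6]), 0.58)]
  [ 0.4615 -0.2265  0.0645] 0.0033
blue_hinge scene [(array([302.1, 253.7]), 0.71)]
blue_hinge top [(array([384.5, 170. ]), 0.98), (array([171.1, 244.6]), 0.38)]
  [ 0.6291 -0.1875  0.0865] 0.0076
blue_lid_edge scene [(array([264. , 234.6]), 0.97), (array(
[... 178 characters left out ...]
266.7]), 0.89), (array([444.7, 187.3]), 0.42)]
photometer_blue top [(array([382.7, 178.2]), 0.84), (array([254.6, 169.2]), 0.35), (array([187.5, 149.7]), 0.23)]
  [ 0.6109 -0.1995  0.0119] 0.0083
orange_tab_pad scene [(array([262.7, 234.2]), 0.43)]
orange_tab_pad top [(array([240.8, 222.8]), 0.6), (array([397.6, 230.3]), 0.42)]
  [ 0.4436  0.0156 -0.0473] 0.3905
orange_hinge scene [(array([398.6, 197.6]), 0.56)]
orange_hinge top [(array([250.9, 158.4]), 0.58), (array([253.1, 170.2]), 0.43)]
  [0.6556 0.1653 0.07  ] 0.0008
photometer_orange scene [(array([391.7, 207.8]), 0.63)]
photometer_orange top [(array([255.1, 166.6]), 0.64), (array([175.6, 189.7]), 0.15)]
  [0.6418 0.1626 0.0116] 0.0001
```

View pics/scene0.png

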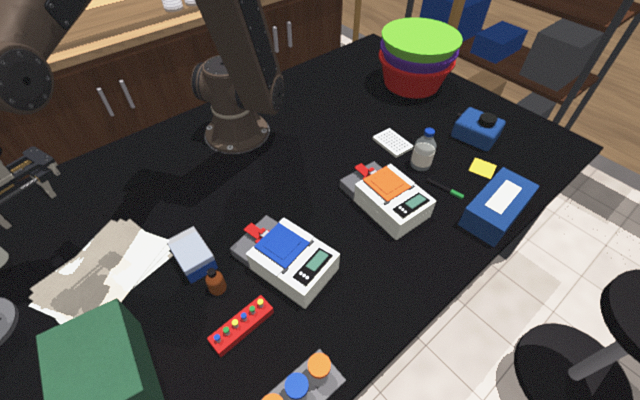

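View pics/top0.png

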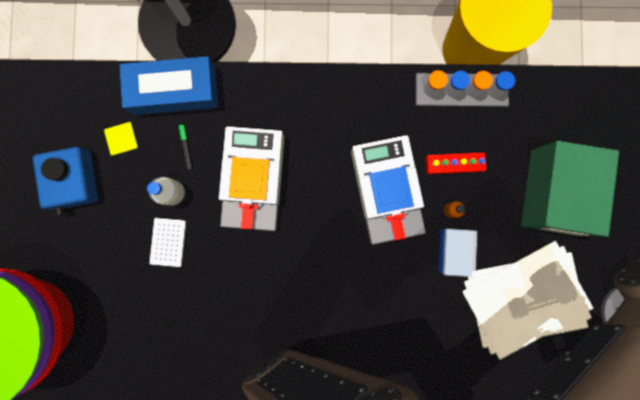

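The scene view shows the blue-lidded photometer (tab at about 255,232) and the orange one (tab at about 362,168). In the top view the blue tab is at about (397,228), facing the robot, and its surroundings are clear. I'll refine the pose by fitting the model outline.

```bash
cat > fit.py <<'E'
from h import *
from scipy.optimize import least_squares
S={n:vision.snapshot(n) for n in('scene','top')}
def proj(s,P):
    T=np.linalg.inv(np.array(s['cam_to_world'])); q=(T[:3,:3]@P.T).T+T[:3,3]; q=q@np.array(s['mtx']).T; return q[:,:2]/q[:,2:]
def W(p,L):
    c,s=np.cos(p[2]),np.sin(p[2]); L=np.array(L,float)/1000
    return np.c_[p[0]+c*L[:,0]-s*L[:,1],p[1]+s*L[:,0]+c*L[:,1],L[:,2]]
# silhouette hull comparison: blue lid top rectangle + network points
obs=[]
pts={'blue_tab_pad':(-148,0,61),'blue_hinge':(20,0,80),'blue_lid_edge':(-90,0,80),'photometer_blue':(0,0,0)}
p0=np.array([.611,-.1955,.226])
for t,l in pts.items():
    for n in S:
        best=None
        for r in place_of(t,S[n]):
            d=np.linalg.norm(np.array(r['xy'])-proj(S[n],W(p0,[l]))[0])
            if d<12 and (best is None or d<best[0]): best=(d,r['xy'])
        if best: obs.append((n,l,best[1]))
for n in S:
    im=S[n]['color'].astype(int)
    m=((im[...,2]-im[...,0]>80)&(im[...,2]-im[...,1]>50)).astype(np.uint8)
    c=proj(S[n],W(p0,[(-35,0,88)]))[0]
    k,lab,st,cen=cv2.connectedComponentsWithStats(m)
    i=1+np.argmin(np.linalg.norm(cen[1:]-c,axis=1)); print(n,'lid blob',cen[i],st[i])
    obs.append((n,'c',cen[i])); 
    if n=='top':
        pc=np.argwhere(lab==i)[:,::-1]; print(cv2.minAreaRect(pc.astype(np.float32)))
def f(p):
    o=[]
    for n,l,xy in obs:
        L=(-35,0,87) if isinstance(l,str) else l
        o.append((proj(S[n],W(p,[L]))[0]-xy)*(3 if isinstance(l,str) else 1))
    return np.concatenate(o)
r=least_squares(f,p0,loss='soft_l1'); p=r.x; print(p,np.degrees(p[2]),np.round(f(p).reshape(-1,2),1))
for t,l in pts.items(): print(t,np.round(W(p,[l])[0],4))
np.save('pose.npy',p)
for n in S:
    im=cv2.resize(S[n]['color'][:,:,::-1],None,fx=4,fy=4,interpolation=cv2.INTER_CUBIC)
    for L,col in [([(-95,75,80),(100,75,80),(100,-75,80),(-95,-75,80)],(0,255,0)),([(-90,50,88),(20,50,88),(20,-50,88),(-90,-50,88)],(0,255,255)),([(-167,15,61),(-120,15,61),(-120,-15,61),(-167,-15,61)],(255,255,0)),([(-167,75,38),(-95,75,38),(-95,-75,38),(-167,-75,38)],(255,0,255))]:
        q=((proj(S[n],W(p,L))+.5)*4).astype(int); cv2.polylines(im,[q],True,col,1)
    c=(proj(S[n],W(p,[(-40,0,60)]))[0]*4).astype(int)
    cv2.imwrite('pics/ov_%s.png'%n, im[max(0,c[1]-250):c[1]+250,max(0,c[0]-300):c[0]+300])
E
python3 fit.py
```

```text
scene lid blob [281.61437403 245.0007728 ] [ 255  223   54   45 1294]
top lid blob [391.01905388 189.46977661] [ 369  166   45   47 1522]
((390.992919921875, 189.3954315185547), (41.20441436767578, 37.23218536376953), 78.02386474609375)
[ 0.60965396 -0.19934318  0.23987808] 13.744001609943947 [[ 1.2 -0.2]
 [ 2.7  0.2]
 [-2.   3.6]
 [-0.1 -0.2]
 [-1.8 -0.7]
 [ 1.7  0.5]
 [ 2.   0.4]
 [ 3.2  3. ]
 [ 0.9 -1. ]
 [-0.1 -0.5]]
blue_tab_pad [ 0.4659 -0.2345  0.061 ]
blue_hinge [ 0.6291 -0.1946  0.08  ]
blue_lid_edge [ 0.5222 -0.2207  0.08  ]
photometer_blue [ 0.6097 -0.1993  0.    ]
```

View pics/ov_top.png

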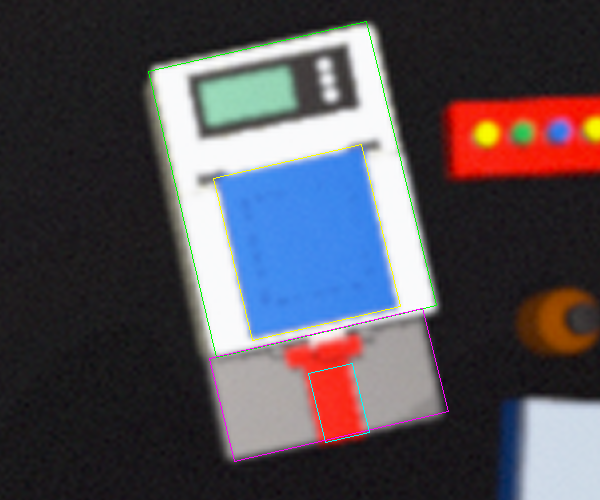

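View pics/ov_scene.png

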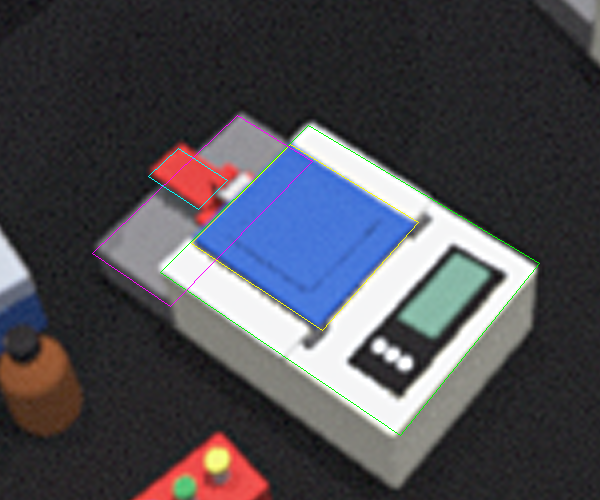

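The fit overlays within about 2 mm in both views: the pad is near (0.464,-0.232), yaw about 13.4°. The gripper goes over the pad closed, jaw axis across the tab.

```bash
python3 -m handwheel '[[[0,0,0,0.075,1],[-0.0215,0.0213,0,0,1],[-0.0215,0.0213,0,0,1],[-0.0215,0.0213,0,0,1],[-0.0215,0.0213,0,0,1],[-0.0215,0.0213,0,0,1],[-0.0215,0.0213,0,0,1],[-0.0215,0.0213,0,0,1],[-0.0215,0.0213,0,0,1],[-0.0215,0.0213,0,0,1],[-0.0215,0.0213,0,0,1],[-0.0215,0.0213,0,0,1],[-0.0215,0.0213,0,0,1],[-0.0215,0.0213,0,0,1],[-0.0215,0.0213,0,0,1],[-0.0215,0.0213,0,0,1],[-0.0215,0.0213,0,0,1],[0,0,0,0,1],[0,0,0,0,1]]]'
cat > where.py <<'E'
from h import *
o=telemetry.get_obs(); p=np.array([.609,-.197,np.radians(13.4)])
c,s=np.cos(p[2]),np.sin(p[2]); d=o['tool_pos'][:2]-p[:2]
print('clock',round(o['clock'],2),'local mm',np.round([1000*(c*d[0]+s*d[1]),1000*(-s*d[0]+c*d[1]),1000*(o['tool_pos'][2]-.017)],1),'ori',np.round(o['orientation'],1),'F',np.round(o['force'],1),'open',round(o['opening'],3))
E
python3 where.py
```

```text
clock: 2.88
tool_pos: [0.4611, -0.2315, 0.222]
orientation: [-180.0, 0.0, -166.6]
force: [0.0, 0.1, -0.5]
opening: 0.0005
clock 2.88 local mm [-151.9    0.7  205. ] ori [-180.     0.  -166.6] F [ 0.   0.1 -0.5] open 0.001
```

```bash
python3 -m handwheel '[[[0,0,0.02,0,1],[0,0,0.02,0,1],[0,0,0.02,0,1],[0,0,0.02,0,1],[0,0,0.02,0,1],[0,0,0.02,0,1],[0,0,0.01,0,1],[0,0,0,0,1],[0,0,0,0,1]]]'
python3 - <<'E'
from h import *
for n in('scene','top'):
    s=vision.snapshot(n); o,d=0,0
    T=np.linalg.inv(np.array(s['cam_to_world'])); q=np.array(s['mtx'])@(T[:3,:3]@[.466,-.232,.06]+T[:3,3]); c=(q[:2]/q[2]).astype(int)
    im=s['color'][max(0,c[1]-60):c[1]+60,c[0]-80:c[0]+80,::-1]; cv2.imwrite('pics/pre_%s.png'%n,cv2.resize(im,None,fx=4,fy=4,interpolation=2))
E
python3 where.py
```

```text
clock: 3.63
tool_pos: [0.4601, -0.2333, 0.0921]
orientation: [-180.0, -0.0, -166.7]
force: [0.7, 0.1, 0.5]
opening: 0.0003
clock 3.73 local mm [-152.3   -0.9   76.1] ori [-1.799e+02  1.000e-01 -1.667e+02] F [ 0.2 -0.   0.4] open 0.0
```

View pics/pre_scene.png

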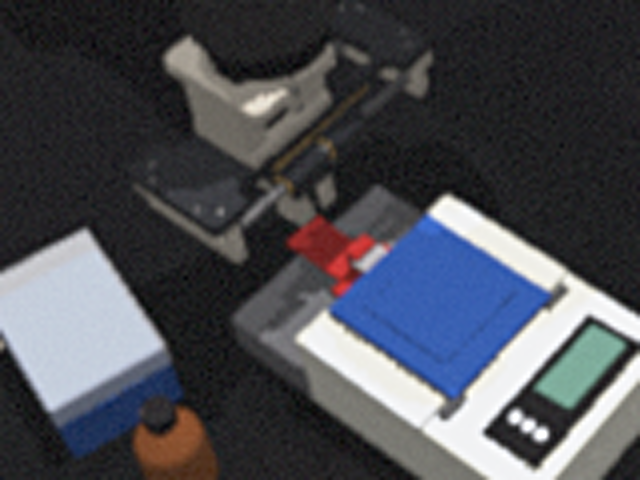

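View pics/pre_top.png

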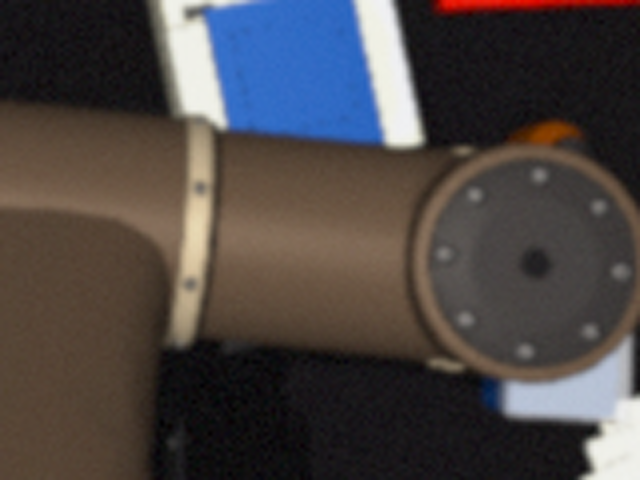

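The closed fingers stand just above the red pad (scene crop about 305,205), well clear of the hook and the lid. Now I press.

```bash
python3 -m handwheel '[[[0,0,0.005,0,1],[0,0,0.005,0,1],[0,0,0.004,0,1],[0,0,0.003,0,1],[0,0,0.003,0,1],[0,0,0,0,1],[0,0,0,0,1]]]'; python3 where.py
```

```text
clock: 4.32
tool_pos: [0.4602, -0.2327, 0.0716]
orientation: [180.0, -0.0, -166.7]
force: [-0.5, -0.6, 0.6]
opening: 0.0001
clock 4.32 local mm [-153.    -0.3   54.6] ori [ 180.    -0.  -166.7] F [-0.5 -0.6  0.6] open 0.0
```

```bash
python3 -m handwheel '[[[0,0,0.002,0,1],[0,0,0,0,1],[0,0,0,0,1],[0,0,0,0,1]]]'; python3 where.py
cat > look.py <<'E'
from h import *; import sys
s=vision.snapshot('scene')
cv2.imwrite('pics/%s.png'%sys.argv[1],cv2.resize(s['color'][160:310,170:370,::-1],None,fx=4,fy=4,interpolation=2))
E
python3 look.py press1
```

```text
clock: 4.65
tool_pos: [0.4604, -0.2328, 0.07]
orientation: [-180.0, 0.0, -166.7]
force: [0.6, 0.2, 0.8]
opening: 0.0002
clock 4.65 local mm [-152.8   -0.4   53. ] ori [-180.     0.  -166.7] F [0.6 0.2 0.8] open 0.0
```

View pics/press1.png

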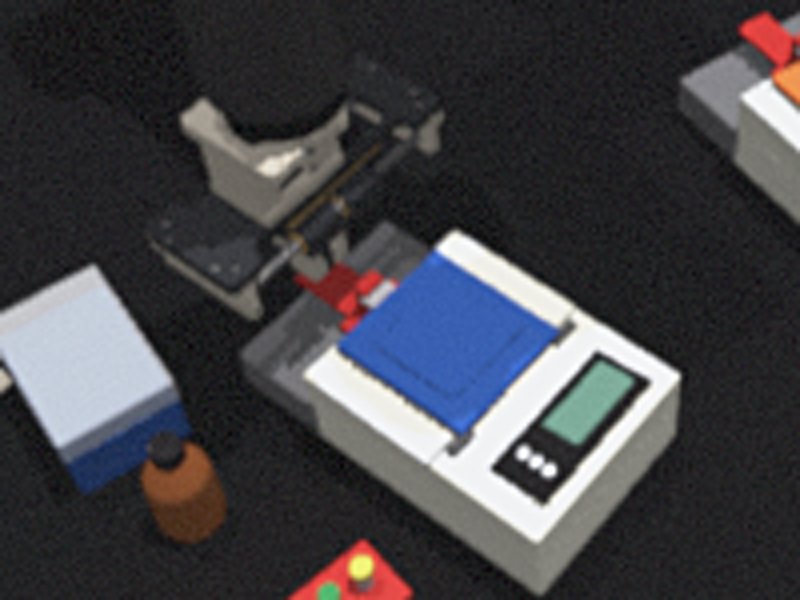

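The lid is still shut; the fingers are on the pad (about 330,270), with barely any force yet. Continuing in small steps.

```bash
python3 -m handwheel '[[[0,0,0.002,0,1],[0,0,0,0,1],[0,0,0,0,1]]]'; python3 -m handwheel '[[[0,0,0.002,0,1],[0,0,0,0,1],[0,0,0,0,1]]]'; python3 where.py; python3 look.py press2
```

```text
clock: 4.95
tool_pos: [0.4602, -0.2327, 0.0677]
orientation: [180.0, -0.0, -166.7]
force: [1.0, -0.2, 0.7]
opening: 0.0009
clock: 5.2
tool_pos: [0.4602, -0.2327, 0.0657]
orientation: [180.0, -0.0, -166.7]
force: [0.1, 0.1, -0.5]
opening: 0.0003
clock 5.2 local mm [-153.    -0.3   48.7] ori [ 180.    -0.  -166.7] F [ 0.1  0.1 -0.5] open 0.0
```

View pics/press2.png

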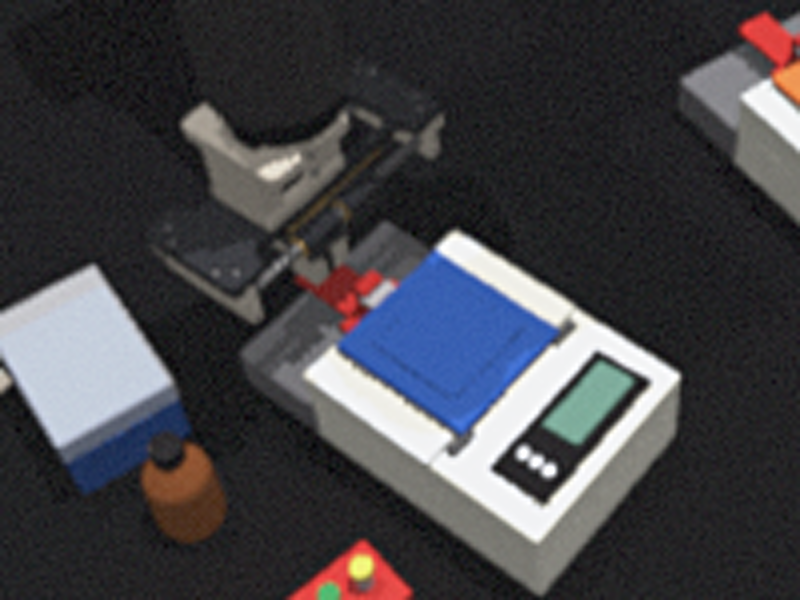

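Run:
```python
from h import *
s=vision.snapshot('scene'); o=telemetry.get_obs(); save(s,'now')
T=np.linalg.inv(np.array(s['cam_to_world']))
def pj(P):
    q=np.array(s['mtx'])@(T[:3,:3]@P+T[:3,3]); return q[:2]/q[2]
im=cv2.resize(s['color'],None,fx=8,fy=8,interpolation=cv2.INTER_CUBIC)[:,:,::-1].copy()
im=np.clip(im.astype(float)*1.8,0,255).astype(np.uint8)
p=np.array([.609,-.197]);th=np.radians(13.4);R=np.array([[np.cos(th),-np.sin(th)],[np.sin(th),np.cos(th)]])
def W(x,y,z): return np.r_[p+R@[x/1000,y/1000],z/1000]
t=o['tool_pos']
def poly(P,c): cv2.polylines(im,[((np.array([pj(q) for q in P])+.5)*8).astype(int)],True,c,1)
for dz,c in((-.017,(0,255,0)),(0.02,(255,255,0))):
    poly([np.r_[t[:2]+R@[a,b],t[2]+dz] for a,b in((-.0095,-.021),(.0095,-.021),(.0095,.021),(-.0095,.021))],c)
poly([W(-167,-15,61),W(-120,-15,61),W(-120,15,61),W(-167,15,61)],(0,255,255))
c=(pj(W(-140,0,60))*8).astype(int)
cv2.imwrite('pics/dbg.png',im[c[1]-280:c[1]+220,c[0]-300:c[0]+300]); print(o['tau'],o['force'])
```

```text
[-3.98333359e-03 -4.28603482e+01  2.16806835e+01  5.17537862e+00
 -6.31421548e-02 -1.19651995e-04] [-0.40523535 -0.22720707  0.03147276]
```

View pics/dbg.png

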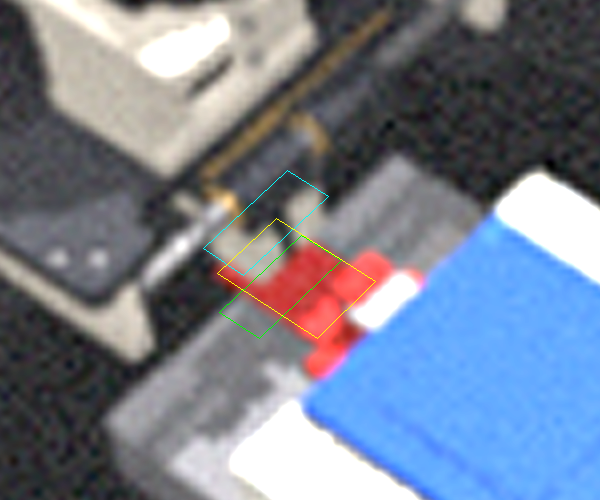

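The pad has not moved (its red area still matches the rest outline) and the force is about 0, so the visible fingertips end higher than I assumed. I'll keep stepping down gently, checking the force each time.

```bash
python3 -m handwheel '[[[0,0,0.003,0,1],[0,0,0,0,1],[0,0,0,0,1]]]'; python3 -m handwheel '[[[0,0,0.002,0,1],[0,0,0,0,1],[0,0,0,0,1]]]'; python3 look.py press3
```

```text
clock: 5.55
tool_pos: [0.4602, -0.2327, 0.0626]
orientation: [180.0, -0.0, -166.7]
force: [0.6, -0.2, -1.1]
opening: 0.0004
clock: 5.8
tool_pos: [0.4602, -0.2327, 0.0607]
orientation: [180.0, -0.0, -166.7]
force: [-0.0, -0.4, -0.0]
opening: 0.0003
```

View pics/press3.png

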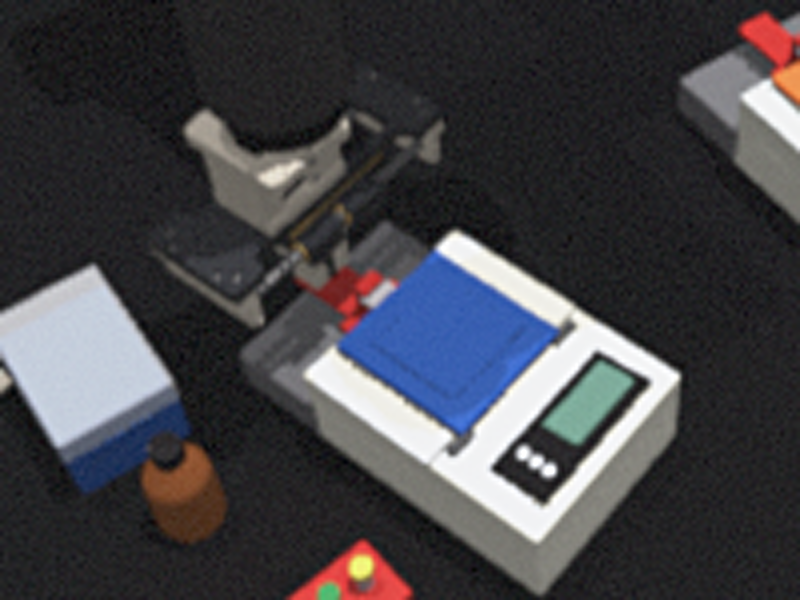

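Run:
```python
from h import *
s=vision.snapshot('scene'); o=telemetry.get_obs()
T=np.linalg.inv(np.array(s['cam_to_world']))
def pj(P):
    q=np.array(s['mtx'])@(T[:3,:3]@P+T[:3,3]); return q[:2]/q[2]
im=cv2.resize(s['color'],None,fx=8,fy=8,interpolation=cv2.INTER_CUBIC)[:,:,::-1]
im=np.clip(im.astype(float)*2.5,0,255).astype(np.uint8)
th=np.radians(13.4);R=np.array([[np.cos(th),-np.sin(th)],[np.sin(th),np.cos(th)]])
t=o['tool_pos']
def poly(P,c): cv2.polylines(im,[((np.array([pj(q) for q in P])+.5)*8).astype(int)],True,c,1)
for dz,hx,hy,c in((-.017,.0095,.021,(0,255,0)),(0.0,.0095,.021,(0,255,255)),(0.049,.039,.0965,(255,0,255))):
    poly([np.r_[t[:2]+R@[a,b],t[2]+dz] for a,b in((-hx,-hy),(hx,-hy),(hx,hy),(-hx,hy))],c)
c=(pj(t)*8).astype(int)
cv2.imwrite('pics/dbg2.png',im[c[1]-380:c[1]+180,c[0]-380:c[0]+380])
```

```text
(no output)
```

View pics/dbg2.png

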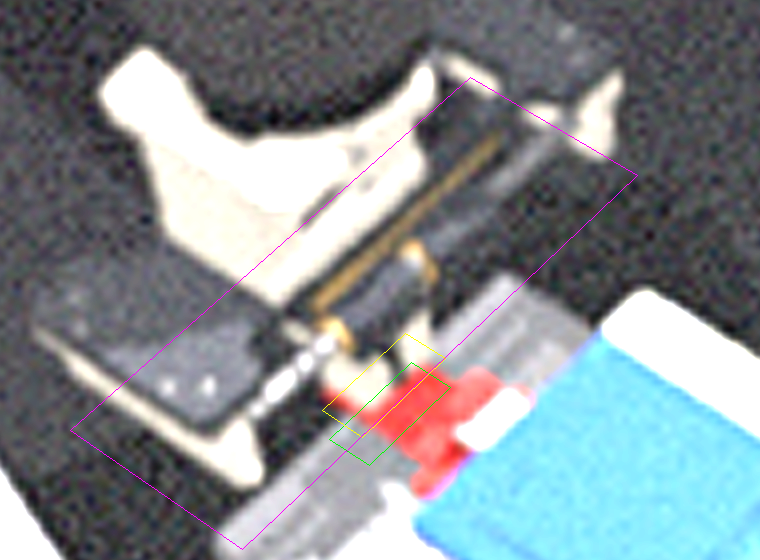

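The whole hand appears about 25 mm higher in the image than the reading implies, and the offset is along z only. So the fingertips are still about 10 mm above the pad, and I continue down guarded by force.

```bash
python3 -m handwheel '[[[0,0,0.003,0,1],[0,0,0.002,0,1],[0,0,0,0,1],[0,0,0,0,1]]]'; python3 -m handwheel '[[[0,0,0.003,0,1],[0,0,0,0,1],[0,0,0,0,1]]]';python3 -m handwheel '[[[0,0,0.002,0,1],[0,0,0,0,1],[0,0,0,0,1]]]'; python3 look.py press4
```

```text
clock: 6.23
tool_pos: [0.4604, -0.2328, 0.0558]
orientation: [-180.0, -0.0, -166.7]
force: [-0.2, -0.5, 2.2]
opening: 0.0008
clock: 6.48
tool_pos: [0.4602, -0.2328, 0.0528]
orientation: [180.0, -0.0, -166.7]
force: [-1.3, -0.5, 3.1]
opening: 0.0004
clock: 6.73
tool_pos: [0.4602, -0.2328, 0.0508]
orientation: [180.0, -0.0, -166.7]
force: [-2.2, -0.7, 4.1]
opening: 0.0002
```

View pics/press4.png

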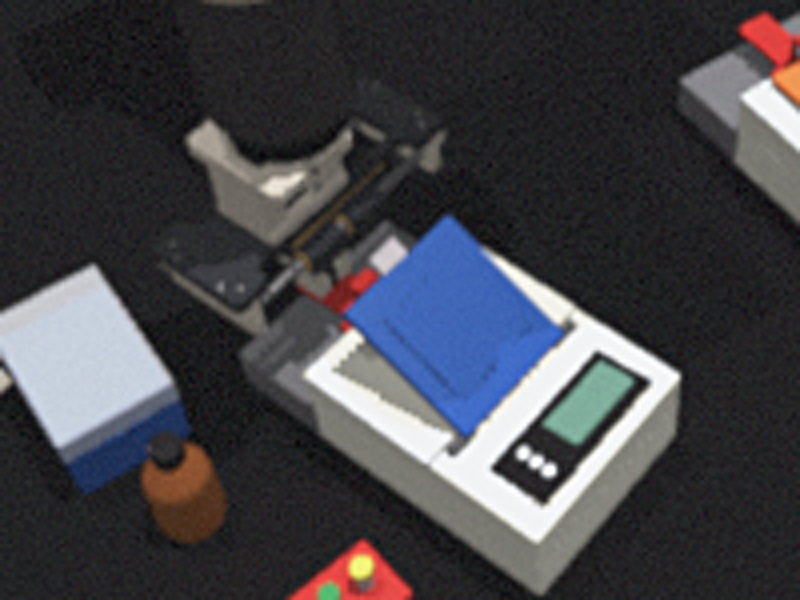

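The lid has let go and is rising (front edge about 345,300 to 450,215 in the crop). Contact came at TCP z ≈ 0.057. I'll wait for the lid to finish, then go straight up.

```bash
python3 -m handwheel '[[[0,0,0,0,1],[0,0,0,0,1],[0,0,0,0,1],[0,0,0,0,1],[0,0,0,0,1],[0,0,0,0,1],[0,0,0,0,1],[0,0,0,0,1],[0,0,0,0,1],[0,0,0,0,1],[0,0,0,0,1],[0,0,0,0,1]]]'; python3 look.py up1;  python3 -m handwheel '[[[0,0,-0.01,0,1],[0,0,-0.02,0,1],[0,0,-0.02,0,1],[0,0,-0.02,0,1],[0,0,-0.02,0,1],[0,0,-0.02,0,1],[0,0,0,0,1],[0,0,0,0,1]]]'; python3 where.py; python3 look.py up2
```

```text
clock: 7.78
tool_pos: [0.4603, -0.2328, 0.0508]
orientation: [180.0, -0.0, -166.7]
force: [-1.9, -0.9, 3.8]
opening: 0.0006
clock: 8.5
tool_pos: [0.4614, -0.2327, 0.1626]
orientation: [-179.9, 0.2, -166.7]
force: [-0.2, 0.0, -0.5]
opening: 0.0008
clock 8.5 local mm [-151.8   -0.5  145.6] ori [-179.9    0.2 -166.7] F [-0.2  0.  -0.5] open 0.001
```

View pics/up1.png

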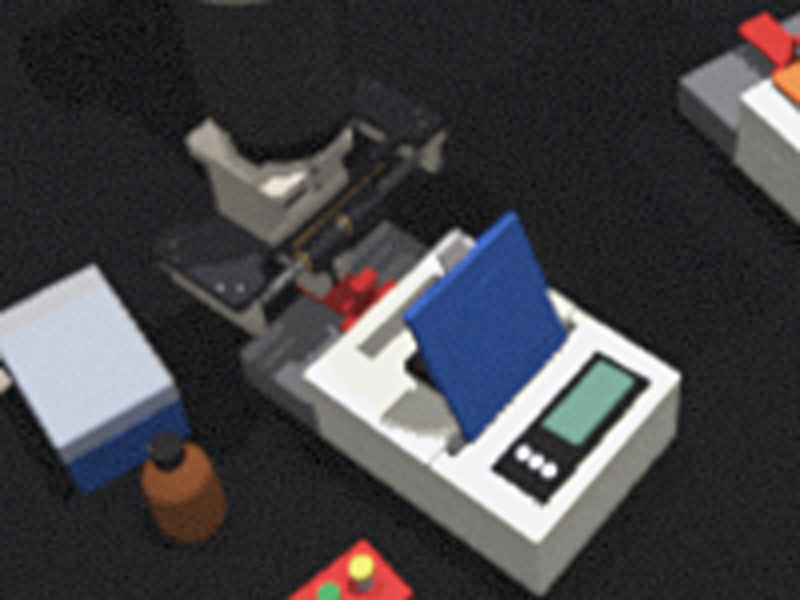

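View pics/up2.png

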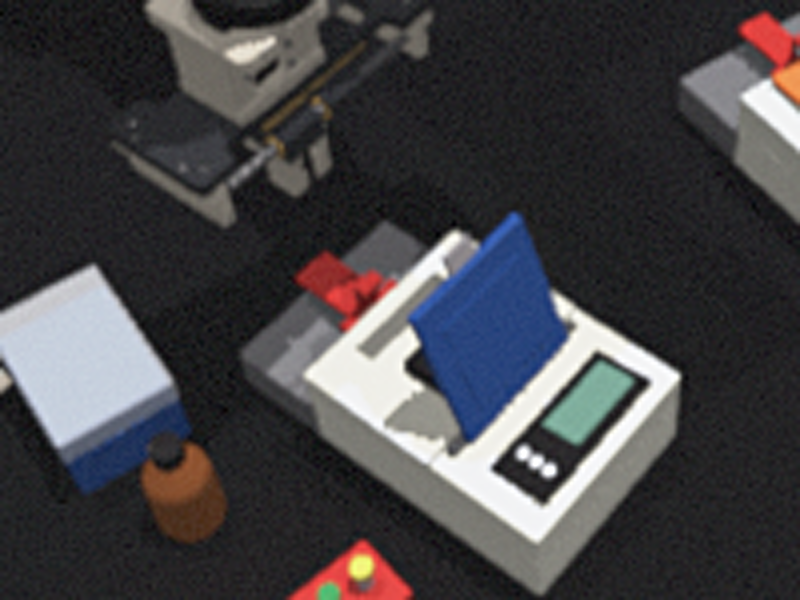

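The lid stands at about 1.1 rad (edge about 412,320 to 515,215), the red tab is back up, and the fingertips are at about 166 mm height. Next I move to the lid's underside.

```bash
python3 -m handwheel '[[[-0.02,0,0,0,1],[-0.02,0,0,0,1],[-0.02,0,0,0,1],[-0.02,0,0,0,1],[-0.02,0,0,0,1],[-0.008,0,0,0,1],[-0.006,0,0,0,1],[-0.006,0,0,0,1],[-0.006,0,0,0,1],[-0.006,0,0,0,1],[-0.006,0,0,0,1],[-0.006,0,0,0,1],[0,0,0,0,1],[0,0,0,0,1]]]'; python3 where.py; python3 look.py push1
```

```text
clock: 9.72
tool_pos: [0.6006, -0.1996, 0.1608]
orientation: [180.0, -0.0, -166.7]
force: [-0.4, 0.0, -0.2]
opening: 0.0005
clock 9.72 local mm [ -8.8  -0.6 143.8] ori [ 180.    -0.  -166.7] F [-0.4  0.  -0.2] open 0.001
```

View pics/push1.png

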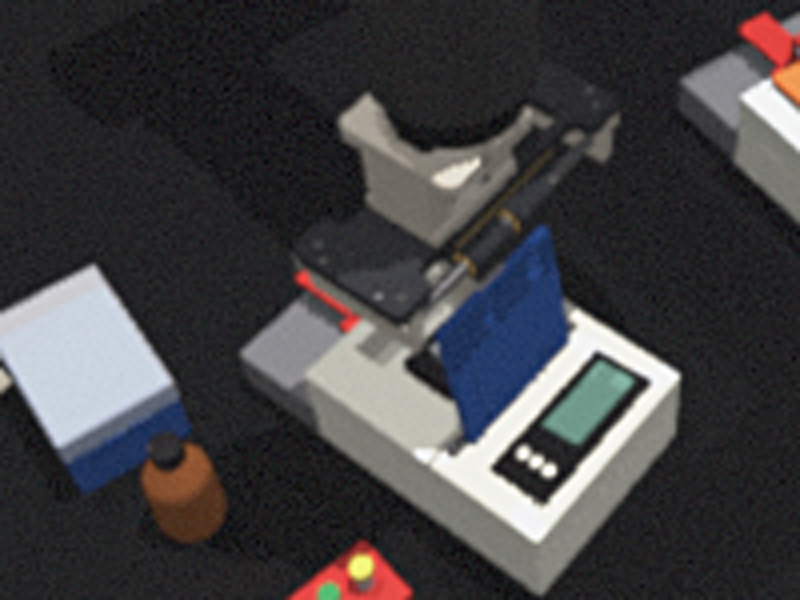

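The lid is now swinging back (edge about 440,340 to 545,228) with the fingers behind it and the body clear above. I keep pushing, slowly, checking the force near the stop.

```bash
python3 -m handwheel '[[[-0.005,0,0,0,1],[-0.005,0,0,0,1],[-0.005,0,0,0,1],[-0.005,0,0,0,1],[-0.005,0,0,0,1],[-0.005,0,0,0,1],[0,0,0,0,1],[0,0,0,0,1]]]'; python3 -m handwheel '[[[-0.003,0,0,0,1],[-0.003,0,0,0,1],[-0.003,0,0,0,1],[0,0,0,0,1],[0,0,0,0,1]]]'; python3 where.py; python3 look.py push2
```

```text
clock: 10.43
tool_pos: [0.63, -0.1926, 0.1605]
orientation: [180.0, -0.0, -166.7]
force: [0.5, 0.8, 0.2]
opening: 0.0004
clock: 10.85
tool_pos: [0.6387, -0.1906, 0.1609]
orientation: [-180.0, 0.0, -166.7]
force: [0.1, 0.3, -0.2]
opening: 0.0005
clock 10.85 local mm [ 30.4  -0.7 143.9] ori [-180.     0.  -166.7] F [ 0.1  0.3 -0.2] open 0.001
```

View pics/push2.png

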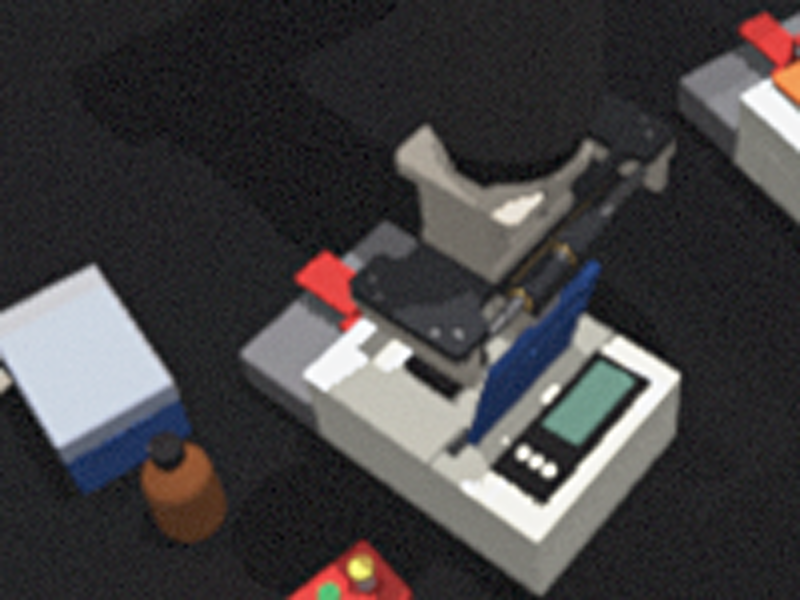

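```bash
python3 -m handwheel '[[[-0.002,0,0,0,1],[0,0,0,0,1],[0,0,0,0,1]]]'; python3 -m handwheel '[[[-0.002,0,0,0,1],[0,0,0,0,1],[0,0,0,0,1]]]';python3 where.py
```

```text
clock: 11.15
tool_pos: [0.6405, -0.1903, 0.1609]
orientation: [-180.0, 0.0, -166.7]
force: [0.1, 0.4, 0.6]
opening: 0.0005
clock: 11.4
tool_pos: [0.6425, -0.1898, 0.1609]
orientation: [-180.0, 0.0, -166.7]
force: [-0.5, -0.1, 0.0]
opening: 0.0002
clock 11.4 local mm [ 34.2  -0.7 143.9] ori [-180.     0.  -166.7] F [-0.5 -0.1  0. ] open 0.0
```

```bash
python3 -m handwheel '[[[-0.002,0,0,0,1],[0,0,0,0,1],[0,0,0,0,1]]]'; python3 -m handwheel '[[[-0.002,0,0,0,1],[0,0,0,0,1],[0,0,0,0,1]]]';python3 look.py push3; python3 where.py
```

```text
clock: 11.65
tool_pos: [0.6438, -0.1894, 0.1608]
orientation: [180.0, -0.1, -166.7]
force: [-2.3, 0.1, 0.7]
opening: 0.0005
clock: 11.9
tool_pos: [0.6443, -0.1893, 0.1607]
orientation: [180.0, -0.2, -166.7]
force: [-7.6, -1.2, 3.8]
opening: 0.0005
clock 11.95 local mm [ 36.1  -0.7 143.7] ori [ 180.    -0.2 -166.7] F [-7.3 -0.8  3.1] open 0.0
```

View pics/push3.png

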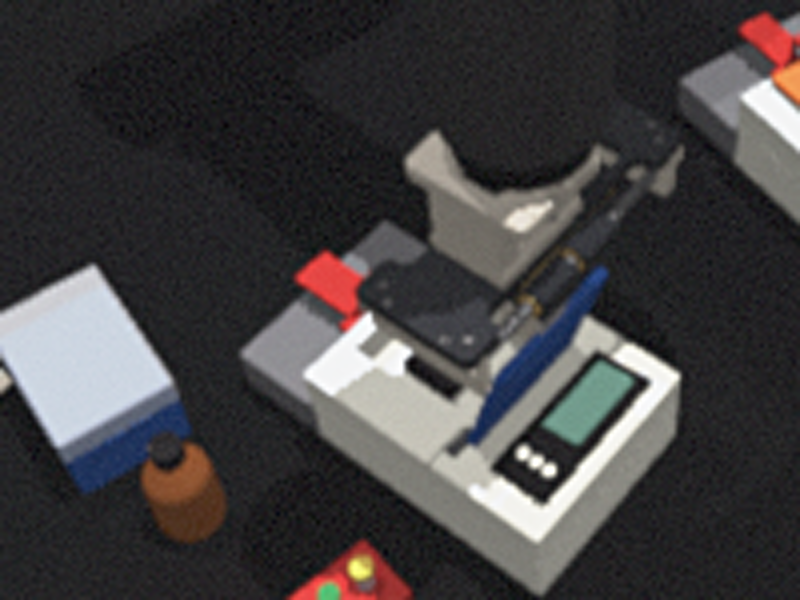

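The force rose to 7.6 N at the predicted end position, so the lid is at its stop. I back away along the same line, then up and clear.

```bash
python3 -m handwheel '[[[0.004,0,0,0,1],[0.006,0,0,0,1],[0.015,0,0,0,1],[0.02,0,0,0,1],[0.02,0,0,0,1],[0.02,0,0,0,1],[0.02,0,0,0,1],[0.02,0,-0.01,0,1],[0.02,0,-0.02,0,1],[0.02,-0.01,-0.02,0,1],[0.01,-0.02,-0.02,0,1],[0,-0.03,-0.01,0,1],[0,-0.03,0,0,1],[0,-0.03,0,0,1],[0,-0.03,0,0,1],[0,-0.03,0,0,1],[0,0,0,0,1],[0,0,0,0,1]]]'; python3 where.py
python3 - <<'E'
from h import *
S={n:vision.snapshot(n) for n in('scene','top')}
for n in S: save(S[n],n+'_end')
p=np.array([.609,-.197]);th=np.radians(13.4);R=np.array([[np.cos(th),-np.sin(th)],[np.sin(th),np.cos(th)]])
# compare lid corners with models for angles
for n in S:
    s=S[n];T=np.linalg.inv(np.array(s['cam_to_world']))
    im=cv2.resize(s['color'],None,fx=6,fy=6,interpolation=cv2.INTER_CUBIC)[:,:,::-1].copy()
    for a,col in((1.72,(0,255,255)),(1.85,(0,255,0))):
        P=[]
        for y,r in((50,0),(50,110),(-50,110),(-50,0)):
            w=np.r_[p+R@[(20-r*np.cos(a))/1000,y/1000],(80+r*np.sin(a))/1000]
            q=np.array(s['mtx'])@(T[:3,:3]@w+T[:3,3]); P.append((q[:2]/q[2]+.5)*6)
        P=np.array(P).astype(int); cv2.polylines(im,[P],True,col,1)
    c=P.mean(0).astype(int); cv2.imwrite('pics/end_%s.png'%n,im[max(0,c[1]-300):c[1]+250,c[0]-380:c[0]+300])
E
```

```text
clock: 13.45
tool_pos: [0.5172, -0.4056, 0.2399]
orientation: [180.0, -0.0, -166.8]
force: [-0.0, -0.4, -0.2]
opening: 0.0005
clock 13.45 local mm [-137.6 -181.6  222.9] ori [ 180.    -0.  -166.8] F [-0.  -0.4 -0.2] open 0.001
```

View pics/end_scene.png

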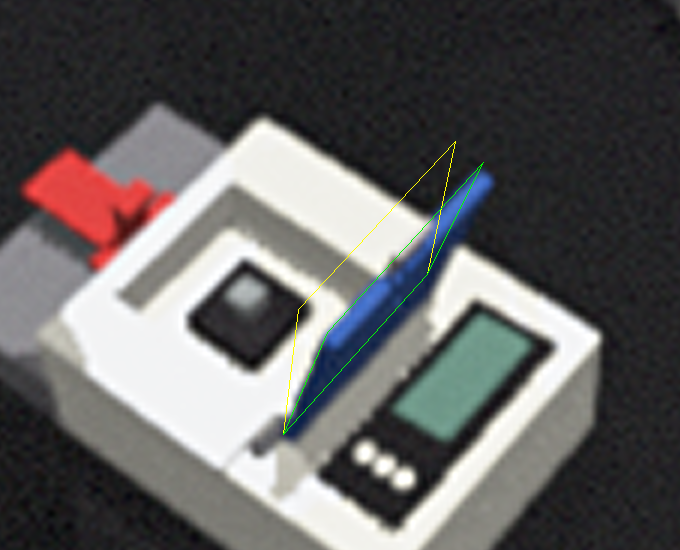

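View pics/end_top.png

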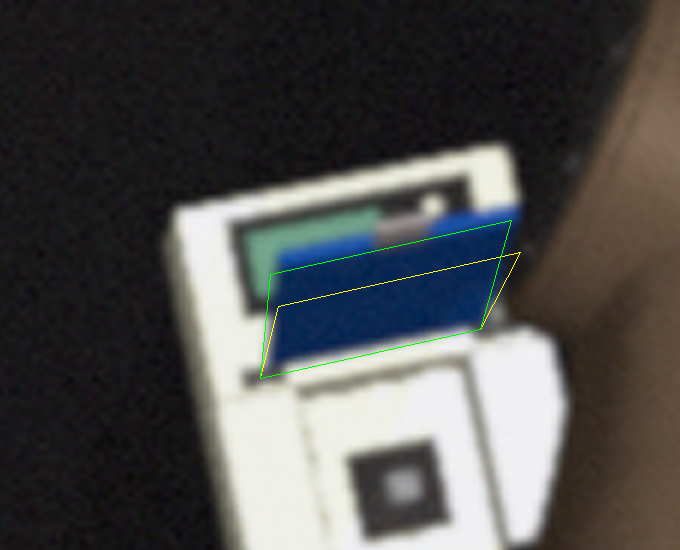

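View pics/scene_end.png

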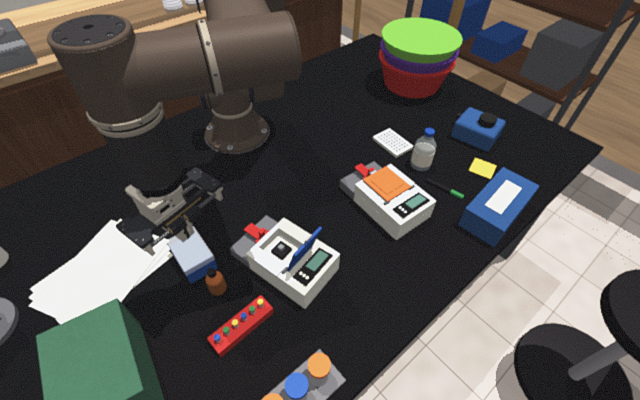

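The lid lies on the 1.85 rad outline in both views and the blue tab is up. The orange unit is shut, the other things look unmoved, and the arm hangs free at about (185,200) with roughly 0 N. Handing in.

```bash
python3 -c "
from plant import close_job; print(close_job())"
```

```text
the job is handed in; nothing more can be done
None
```

The blue-lidded photometer is open and the job is handed in; the hand-in gave no verdict.

I pressed the red tab with the closed fingertips, and the lid released and rose to about 1.1 rad. I then pushed its underside back until the force rose to about 7.6 N at the stop, and backed the arm away. The whole job took about 13.5 s of the 48 s allowed.

**Last checks:** In both camera views the lid sits on the outline for 1.85 rad, past the required 1.72. The blue tab is back up. In the scene view the orange lid is shut and its tab is up. The loose things look unmoved there; I judged that by eye and did not measure it. The wrist force was about 0 N and the arm was clear of everything.

**One disagreement:** With the jaws closed, the fingertips touched the pad about 20 mm later than "17 mm ahead of the TCP" implies. The images showed the same gap, so I relied on the force reading and the pictures for the press and took the measured fingertip height for the push.

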